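# Wind the brushing timer in the ledge drawer

### The job

Pull open the drawer of the small blue-and-white cabinet on the basin ledge and wind up the orange clockwork brushing timer inside it, turning its brass key clockwise in several part turns until the spring is fully wound and the key comes firm at its stop; ease off there, do not force the key past it. Then push the drawer fully shut and leave the other things where they are.

Things in the scene. Friction and masses are not known exactly. Their poses are not given: they have to be found in the camera images.
- cabinet: low plastic cabinet fixed to the ledge, 228 mm deep (its own x, plus the drawer front), 240 mm wide (y), 105 mm tall, closed white top, one full-width drawer in the face that looks to its own -x (towards the robot). Origin: centre of its underside on the ledge; the drawer's outer face lies at x = -120 mm when shut, the shell's front edge at x = -108 mm
- drawer (a joint): the drawer's travel in m: 0 shut, 0.175 fully open; it slides along the cabinet's -x with about 2 N of friction and stays where it is left. Its front is 92 mm high (z 6 to 98 mm); its side walls reach 49 mm above the ledge
- drawer_handle (a point): middle of the drawer's handle: a dark steel bar, 12 mm thick, 100 mm long along the cabinet's y, 75 mm above the ledge, its axis 45 mm in front of the drawer's face, so a finger fits behind it; can be pinched from above. Axes as the cabinet's
- key_grip (a point): middle of the timer's brass key, 80 mm above the ledge: an upright flat wing, 70 mm long along this point's x, 10 mm thick along its y, 30 mm tall (62 to 92 mm above the ledge), turning about the vertical through this point. It stands on the orange drum (100 mm across, top 54 mm above the ledge), 83 mm behind the inside of the drawer front; hidden while the drawer is shut
- key (a joint): how far the timer is wound, rad: 0 run down, 7.0 fully wound (firm stop). Grows as the key turns clockwise seen from above. The spring resists with 0.12 Nm at first to 0.20 Nm at the end (grip with 25 N or more); a ratchet-like drag holds it when let go. Partly wound at the start
- mount (a joint): twist in rad of the orange drum on its rubber feet in the drawer, positive clockwise from above; 1.5 Nm per rad, so about 0.1 to 0.15 while winding; it springs back (and the key with it) when the key is let go. More than 0.4 means that the key is being forced against its stop
- soap_case: yellow plastic soap case with flip-top lid, 77 x 112 x 39 mm, lying shut in the middle of the cabinet's top; origin centre of underside
- tumbler: glass tumbler, 72 mm across, 110 mm tall, standing beside the cabinet (left or right); origin centre of underside
- brush_cup: blue ceramic cup with two toothbrushes in it, 80 mm across, cup 100 mm tall, brushes to 180 mm, standing beside the cabinet (left or right); origin centre of underside
- plate: small steel plate, 170 mm across, 18 mm tall, lying to the right and in front of the cabinet; origin centre of underside
- bodna: red plastic bodna (spouted water pot), body 152 mm across, 175 mm tall, spout reaching 145 mm and handle 113 mm from the middle; on the left; origin centre of underside
- scrub: blue scrubbing brush, 170 mm long, lying on the left; origin under it

How it is judged (in metres and radians):
On the way, in this order (a step that is already met when the one before it is completed fails the run):
1. the drawer is pulled open (more than 100 mm) (value of joint drawer above 0.1 m), for 0.2 s.
2. the timer is wound full (key above 6.75 rad) in the open drawer (value of joint key above 6.75 rad and value of joint drawer above 0.06 m), for 0.2 s.
At the end, for the whole second after the job is handed in: The drawer is shut to within 6 mm, the timer is still wound (key above 6.7 of 7.0 rad), and the bystanders stand where they were (within 30 mm) (value of joint drawer below 0.006 m and value of joint key above 6.7 rad); the robot touches nothing.
It fails at once if the key is forced against its stop so that the timer twists on its feet by more than 0.4 rad (value of joint mount above 0.4 rad).
It fails at once if one of the other things is moved by more than 30 mm (distance of any of soap_case, tumbler, brush_cup, plate, bodna, scrub from where it was at the start of the episode above 0.03 m).
It also fails if it takes over 72 s, if anything falls off the work surface, if the arm or the gripper's body presses on something with over 40 N, if the wrist force passes 120 N, or if a joint passes its speed limit or range.

### The arm

A 7-joint arm with a two-finger parallel gripper is mounted at the origin on the work surface. World frame = base frame: x ahead of the robot, y to its left, z up, the work surface at z = 0. Lengths are in mm, angles in rad, forces in N, time in s.
With the tool pointing down it reaches from about 400 to 900 mm from the base axis. Payload 5.5 kg.
Tool frame: the origin (TCP) lies midway between the tips of the shut fingers; the grasp point (between the pads) lies 19 mm behind it; z points along the fingers, y is the line along which they close (so a half turn about z gives the same grasp; the last joint's range is limited). The gripper opens to 92 mm and grips with 3 to 60 N. Pads are 19 mm wide; open, the fingers measure 130 mm over their backs; the gripper's body (75 mm by 190 mm) begins 47 mm behind the grasp point.
Start: joints at [-1.065, 0.501, -0.427, 1.55, 0.221, 1.138, -0.21], TCP at [156.235, 630.944, 226.729] pointing down, gripper open.
Joint ranges: [-2.88, 2.88], [-0.31, 2.03], [-1.54, 1.56], [0.2, 2.42], [-1.41, 4.55], [0.19, 2.02], [-2.57, 2.57]. Speed limits (rad/s): [2.57, 2.57, 3.14, 3.14, 3.14, 3.14, 3.14].

### API

Orientations are given as a unit quaternion [w, x, y, z].
In Python, from rig import r, read_camera, workorder gives the robot as it stands.
- The arm moves only by the tool jog_arm, never from a script. Its argument "commands" is a list that holds one entry, the list of rows, each a list of 5 numbers: the opening, from 0 (shut) to 1 (fully open), then the shift along the tool's x, y, z in mm, then the turn about the tool's z in rad. In form: [[[grip, x, y, z, spin], ...]]. A call has 1 to 10 rows; each row shifts and turns the commanded pose from where the row before left it, along the tool's axes as they then stand; what a row does not reach is not made up. A row lasts 1/12 s, in which the tool goes at most 41.7 mm and 7.16 degrees, less where a joint would pass 70% of its speed; a pose out of reach is approached as far as the arm can. A call is refused whole if a number of a shift passes 41.7 or a number of a turn 0.125, either way. A call with a gripper value outside its range is refused whole. The fingers move at their own pace and stop on an object; "force" is the grip in N (left out, the last holds). Time passes only in rows, so rows that do not move let the fingers close. It gives the time, the measured TCP pose, the force, the opening and the grip force at its end, in the units of the state.
- r.sense(): the state, without advancing time (a new reading comes with each control period).
- read_camera(name): name is "scene" or "top" or "wrist"; returns a dict with "color" (480x640x3 uint8, red, green, blue), "z_map" (480x640 float32, mm along the optical axis (not along the pixel's ray), 0 where there is no reading), "K" (3x3 intrinsics, pixels), "xyz" and "attitude" of the camera in the world; the wrist camera has in their place "mount" (4x4, takes a point from camera to tool coordinates, whose origin is the TCP and whose axes are the flange's). Camera axes: x right, y down, z forward; pixel columns grow to the right and rows downward; lengths in mm; the calibration is good to about 2 mm. A picture is of the moment at which its call begins: read the wrist's pose just before it.
- workorder.hand_in(): hands the job in; it is judged then, once.
The state is a dict: "t": time; "qpos": joint angles; "qd": joint speeds; "tau": joint torques, N m; "tool_pos": TCP position; "tcp_rot": TCP orientation; "force": force on the tool from outside, world axes, zero at the start; "wrist_torque": the same for the moment, N m; "grip_width": finger opening in mm; "grip_force": force on a finger pad.
Only numpy, scipy, OpenCV 4.12 (cv2) and the standard library are available. Lean on these libraries where they do the work, as an engineer would, in place of code of your own. Each camera call takes 0.05 s, during which the arm holds its last target. There are 200 camera calls.

## Working session

There is one attempt and no reset: what is moved stays moved. The work goes in short steps, Python scripts to look and compute and a tool call to move; the robot and the scene stay as the last step left them, time stands still between calls to the robot, and variables do not carry over. Pictures are saved under pics/ and viewed, at most 10 in all, crops included, and the job is handed in when it is done.

Besides the shell and the picture viewer there is one more tool, called after "Call:" in YAML: its name, and indented under it one key for each argument. jog_arm: Moves the arm, as the interface text tells. Its arguments: {"type":"object","properties":{"commands":{"type":"array"},"force":{"type":"number"}},"required":["commands"]}

```bash
mkdir -p pics; ls; cat > h.py <<'E'
import numpy as np,cv2
from scipy.spatial.transform import Rotation as R
from rig import r,read_camera,workorder
def rot(q): return R.from_quat([q[1],q[2],q[3],q[0]]).as_matrix()
def cam(n):
    s=r.sense(); c=read_camera(n)
    if n=="wrist":
        M=np.array(c["mount"]);T=rot(s["tcp_rot"])
        c["R"]=T@M[:3,:3];c["p"]=T@M[:3,3]+np.array(s["tool_pos"])
    else:
        a=np.array(c["attitude"]);c["R"]=rot(a) if a.size==4 else a;c["p"]=np.array(c["xyz"])
    return c
def cloud(c):
    z=c["z_map"];v,u=np.mgrid[:480,:640];K=c["K"]
    P=np.stack([(u-K[0,2])/K[0,0]*z,(v-K[1,2])/K[1,1]*z,z],-1)
    P=P@c["R"].T+c["p"];P[z<=0]=np.nan
    return P
def ray(c,u,v,h):
    d=c["R"]@np.linalg.inv(c["K"])@[u,v,1.];return c["p"]+d*(h-c["p"][2])/d[2]
def save(c,n): cv2.imwrite(f"pics/{n}.png",c["color"][...,::-1])
E
python3 - <<'E'
from h import *
for n in("top","scene"):
    c=cam(n);save(c,n+"0");print(c["p"],c["R"].round(3).tolist(),c["K"][0,0])
    np.savez(f"{n}0.npz",**{k:c[k] for k in("color","z_map","K","R","p")})
s=r.sense();print({k:np.round(v,3).tolist() for k,v in s.items()})
E
```

```text
pics
[ 436.28224967   73.84378124 1201.01639857] [[-0.014, -0.99, 0.143], [-1.0, 0.017, 0.017], [-0.02, -0.143, -0.99]] 559.7168266812563
[1621.75722425  290.11404646  868.31175206] [[-0.194, 0.595, -0.78], [0.981, 0.129, -0.145], [0.015, -0.794, -0.608]] 521.941888323056
{'t': 0.1, 'qpos': [-1.065, 0.502, -0.427, 1.551, 0.221, 1.138, -0.21], 'qd': [0.001, -0.004, -0.0, -0.001, 0.0, -0.0, 0.001], 'tau': [-0.011, -56.787, -5.839, -27.991, -0.069, 0.024, 0.0], 'tool_pos': [156.177, 630.315, 225.799], 'tcp_rot': [-0.0, 0.121, 0.993, -0.001], 'force': [0.931, 0.14, -0.441], 'wrist_torque': [-0.026, 0.031, -0.006], 'grip_force': 0.0, 'grip_width': 92.116}
```

View pics/top0.png

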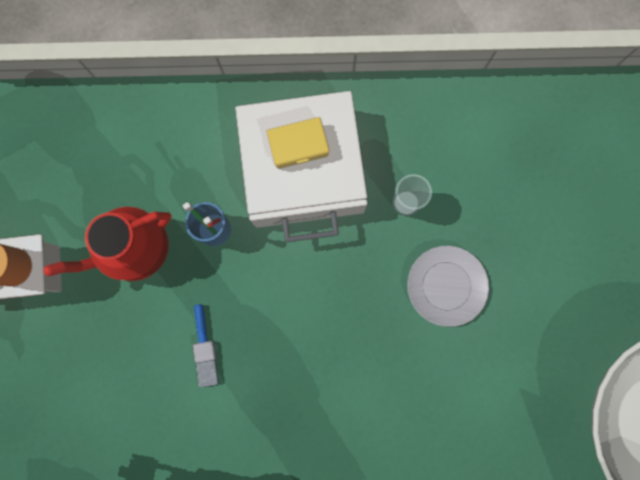

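View pics/scene0.png

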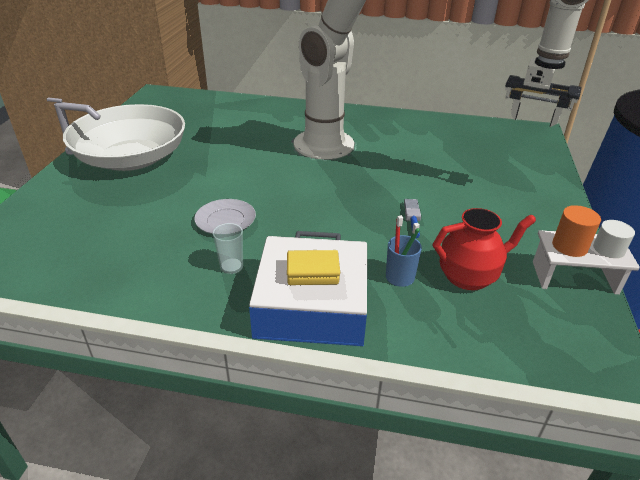

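The top view shows the cabinet's white top at px (237–365, 93–218), its dark handle at (285–338, 213–240) facing the robot, the brush cup at (207, 223), tumbler at (412, 195), plate at (448, 286), bodna at (127, 243) and scrub at (205, 345). The scene view shows the same arrangement from behind.

```bash
python3 - <<'E'
from h import *
cs={n:dict(np.load(n+"0.npz")) for n in("top","scene")}
c=cs["top"];P=cloud(c);hsv=cv2.cvtColor(c["color"],cv2.COLOR_RGB2HSV)
# cabinet top
m=(hsv[...,1]<60)&(hsv[...,2]>120)&(abs(P[...,2]-105)<12)
m=m.astype(np.uint8);n,l,st,ce=cv2.connectedComponentsWithStats(m);i=1+np.argmax(st[1:,4]);print(st[i],np.nanmedian(P[l==i],0))
mm=(l==i)
cn=max(cv2.findContours(mm.astype(np.uint8),0,2)[0],key=cv2.contourArea)[:,0]
pts=np.array([ray(c,u,v,105)[:2] for u,v in cn],np.float32);rc=cv2.minAreaRect(pts);print("top rect",rc,cv2.boxPoints(rc).round(1).tolist())
for n in cs:
    c=cs[n];P=cloud(c);hsv=cv2.cvtColor(c["color"],cv2.COLOR_RGB2HSV)
    win=np.zeros((480,640),bool)
    if n=="top": win[212:245,275:345]=1
    else: win[225:240,290:345]=1
    m=win&(hsv[...,2]<110)&(hsv[...,1]<90)
    print(n,m.sum(),np.nanmedian(P[m],0).round(1))
    v,u=np.nonzero(m)
    if n=="top":
        k=v>228;  # bar region
    q=np.array([ray(c,a,b,78) for a,b in zip(u,v)])
    rr=cv2.minAreaRect(q[:,:2].astype(np.float32));print("handle rect@78",rr,"u,v range",u.min(),u.max(),v.min(),v.max())
    hh=P[m];hh=hh[np.isfinite(hh[:,2])];print("z hist",np.percentile(hh[:,2],[5,25,50,75,95]).round())
    b=hh[hh[:,2]>65];print(np.median(b,0).round(1),b.min(0).round(1),b.max(0).round(1))
E
```

```text
[  236    91   131   129 11183] [751.213814   115.05568485 104.3935057 ]
top rect ((772.723876953125, 118.40678405761719), (242.0947265625, 239.2280731201172), 6.80497407913208) [[638.4000244140625, 222.8000030517578], [666.7000122070312, -14.699999809265137], [907.0999755859375, 14.0], [878.7000122070312, 251.5]]
top 1317 [638.4 100.2   2.2]
handle rect@78 ((626.7437744140625, 103.13113403320312), (140.746337890625, 65.97994232177734), 89.03971099853516) u,v range 275 344 212 244
z hist [-4. -1.  2. 78. 82.]
[614.3  98.2  79.1] [600.1  45.   70. ] [659.3 161.6  86.3]
scene 254 [612.9 100.2  78.6]
handle rect@78 ((616.044677734375, 100.76105499267578), (27.849327087402344, 112.41262817382812), 7.104015350341797) u,v range 295 340 231 239
z hist [-1. 75. 79. 80. 82.]
[613.8 101.4  78.8] [598.6  46.6  70. ] [637.6 157.6  83.7]
```

Call:
jog_arm:
  commands:
    - [[1,-28,-20,0,0],[1,-28,-20,0,0],[1,-28,-20,0,0],[1,-28,-20,0,0],[1,-28,-20,0,0],[1,-28,-20,0,0],[1,-28,-20,0,0],[1,-28,-20,0,0],[1,-28,-20,0,0],[1,-28,-20,0,0]]

```text
t: 0.93
tool_pos: [380.6, 367.8, 226.5]
tcp_rot: [-0.0, 0.121, 0.993, -0.0]
force: [0.6, 0.0, -0.0]
grip_width: 91.6
grip_force: 0.0
```

Call:
jog_arm:
  commands:
    - [[1,-28,-20,0,0],[1,-28,-20,0,0],[1,-28,-20,0,0],[1,-28,-20,0,0],[1,-28,-20,0,0],[1,-28,-20,0,0],[1,-28,-20,0,0],[1,-28,-20,0,0],[1,-28,-20,0,0],[1,-28,-20,0,0]]

```text
t: 1.77
tool_pos: [604.2, 106.5, 226.3]
tcp_rot: [-0.0, 0.121, 0.993, -0.0]
force: [0.1, 0.7, 0.5]
grip_width: 91.6
grip_force: 0.0
```

Call:
jog_arm:
  commands:
    - [[0.4,0,0,0,0.121],[0.4,0,0,0,0.121],[0.4,0,0,0,0.121],[0.4,0,0,0,0.121],[0.4,0,0,0,0.121],[0.4,0,0,0,0.121],[0.4,0,0,0,0.121],[0.4,0,0,0,0.121],[0.4,0,0,0,0.121],[0.4,0,0,0,0.121]]

```text
t: 2.6
tool_pos: [603.2, 108.0, 226.1]
tcp_rot: [-0.0, 0.666, 0.746, -0.0]
force: [0.1, -0.4, 0.4]
grip_width: 37.0
grip_force: 0.0
```

```bash
python3 - <<'E'
from h import *
s=r.sense();print(s["t"],np.round(s["qpos"],2),np.round(s["tool_pos"],1),np.round(s["tcp_rot"],3),s["grip_width"],np.round(rot(s["tcp_rot"]),3).tolist())
c=cam("wrist");save(c,"w1");np.savez("w1.npz",**{k:c[k] for k in("color","z_map","K","R","p")})
print(c["p"],c["R"].round(2).tolist())
P=cloud(c);hsv=cv2.cvtColor(c["color"],cv2.COLOR_RGB2HSV)
m=(abs(P[...,2]-77)<9)&(hsv[...,2]<130)&(hsv[...,1]<90)&(P[...,0]>540)&(P[...,0]<680)&(P[...,1]>20)&(P[...,1]<180)
q=P[m];print(len(q),np.median(q,0).round(1),q.min(0).round(1),q.max(0).round(1))
print(cv2.minAreaRect(q[:,:2].astype(np.float32)))
e=np.array([.993,.119]);a=q[:,:2]@e;print(np.percentile(a,[2,10,25,50,75,90,98]).round(1))
E
```

```text
2.6 [-0.27  0.4   0.07  1.66 -0.03  1.08 -0.08] [603.2 108.  226.1] [-0.     0.666  0.746 -0.   ] 36.959933294298935 [[-0.112, 0.994, -0.001], [0.994, 0.112, -0.0], [-0.0, -0.001, -1.0]]
[596.4580272  175.40652168 384.36874576] [[0.99, 0.11, 0.03], [0.11, -0.96, -0.25], [-0.0, 0.25, -0.97]]
4179 [616.1 116.1  80.2] [598.8  45.3  68. ] [660.  179.6  86. ]
((628.8866577148438, 111.94672393798828), (51.31336212158203, 130.2069854736328), 6.765976428985596)
[612.7 614.5 617.7 623.  644.4 663.1 663.3]
```

View pics/w1.png

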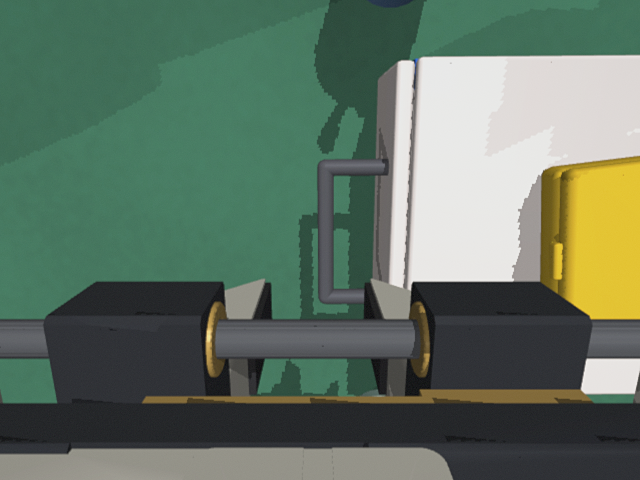

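The wrist view shows the handle bar as a vertical strip at u 318–333, v 160–302, with the drawer front's top edge at u≈400–413 and the soap case well behind it at u>540.

```bash
python3 - <<'E'
from h import *
c=dict(np.load("w1.npz"));P=cloud(c);e=np.array([.993,.117]);n=np.array([-.117,.993])
for v in(190,230,270):
    for u in (320,326,331): print(u,v,P[v,u].round(1),(P[v,u,:2]@e).round(1))
for u,v in((325.5,161),(325.5,302)): q=ray(c,u,v,76);print(q.round(1),q[:2]@e,q[:2]@n)
q=P[100,395:425];print(q[:,2].round(),(q[:,:2]@e).round())
s=r.sense();t=np.array(s["tool_pos"]);print(t[:2]@e,t[:2]@n)
# yaw of the front edge of the bar
pts=[]
hsv=cv2.cvtColor(c["color"],cv2.COLOR_RGB2HSV)
for v in range(182,280,4):
    row=hsv[v,300:350];k=np.nonzero((row[:,1]<80))[0];pts.append(ray(c,300+k.min(),v,76)[:2]) if len(k) else 0
pts=np.array(pts,np.float32);print(cv2.fitLine(pts,cv2.DIST_HUBER,0,.01,.01).ravel())
E
```

```text
320 190 [602.7 133.   79.5] 614.0
326 190 [606.9 133.7  81.2] 618.3
331 190 [610.5 134.1  80.7] 621.9
320 230 [606.  103.4  79.4] 613.9
326 230 [610.4 104.3  81.3] 618.3
331 230 [614.1 104.4  79.9] 622.0
320 270 [609.6  71.8  78. ] 613.7
326 270 [614.   73.4  81.3] 618.3
331 270 [617.9  73.3  79.7] 622.1
[604.3 153.8  76. ] 618.0820950830816 82.01598516271503
[617.   45.2  76. ] 617.950881499119 -27.26958190550966
[ 95.  99.  98.  97.  99.  99.  98.  98.  98.  98.  98.  99.  98.  99.
 100. 100.  98.  97.  96.  15. 102. 101. 104. 105. 106. 106. 105. 107.
 105. 106.] [663. 663. 664. 665. 665. 666. 666. 667. 668. 669. 669. 670. 670. 671.
 671. 672. 673. 674. 675. 693. 675. 676. 675. 676. 676. 677. 678. 678.
 679. 679.]
611.656329183562 36.75678648458046
[ 1.1131909e-01 -9.9378473e-01  6.0578076e+02  9.2192307e+01]
```

Call:
jog_arm:
  commands:
    - [[0.33,-9.5,6.5,0,0],[0.33,0,0,28,0],[0.33,0,0,28,0],[0.33,0,0,28,0],[0.33,0,0,28,0],[0.33,0,0,28,0],[0.33,0,0,26,0],[0.33,0,0,0,0]]

```text
t: 3.32
tool_pos: [607.1, 97.7, 54.9]
tcp_rot: [-0.003, 0.663, 0.749, -0.004]
force: [-1.2, -0.8, -1.0]
grip_width: 30.2
grip_force: 0.0
```

Call:
jog_arm:
  commands:
    - [[0,0,0,0,0],[0,0,0,0,0],[0,0,0,0,0],[0,0,0,0,0],[0,0,0,0,0]]
  force: 25

```text
t: 3.73
tool_pos: [610.2, 99.0, 62.4]
tcp_rot: [-0.001, 0.664, 0.748, -0.001]
force: [-6.5, -0.9, 3.2]
grip_width: 11.5
grip_force: 25.0
```

Call:
jog_arm:
  commands:
    - [[0,0,-10,0,0],[0,0,-20,0,0],[0,0,-20,0,0],[0,0,-20,0,0],[0,0,-20,0,0],[0,0,-20,0,0],[0,0,-20,0,0],[0,0,-20,0,0],[0,0,-15,0,0],[0,0,-8,0,0]]

```text
t: 4.57
tool_pos: [439.4, 78.5, 62.4]
tcp_rot: [0.001, 0.664, 0.748, 0.001]
force: [1.9, -1.7, -2.5]
grip_width: 11.0
grip_force: 25.0
```

Call:
jog_arm:
  commands:
    - [[0,0,0,0,0],[0.33,0,0,0,0],[0.33,0,0,0,0],[0.33,0,0,0,0]]

```text
t: 4.9
tool_pos: [440.9, 79.6, 61.4]
tcp_rot: [0.001, 0.664, 0.748, 0.001]
force: [-0.6, 0.9, 0.4]
grip_width: 26.9
grip_force: 0.0
```

Call:
jog_arm:
  commands:
    - [[0.33,0,0,-20,0],[0.33,0,0,-30,0],[0.33,0,0,-35,0],[0.33,0,0,-35,0],[0.33,0,0,-35,0],[0.33,0,0,-35,0],[0.33,0,0,0,0],[0.33,0,0,0,0]]

```text
t: 5.57
tool_pos: [441.6, 79.8, 253.1]
tcp_rot: [0.002, 0.664, 0.748, 0.003]
force: [0.1, 1.0, 0.0]
grip_width: 30.3
grip_force: 0.0
```

```bash
python3 - <<'E'
from h import *
s=r.sense();print(s["t"],np.round(s["qpos"],2),np.round(s["tool_pos"],1),np.round(rot(s["tcp_rot"]),3).tolist())
for n in("top","wrist"):
    c=cam(n);np.savez(n+"2.npz",**{k:c[k] for k in("color","z_map","K","R","p")});save(c,n+"2")
    P=cloud(c);hsv=cv2.cvtColor(c["color"],cv2.COLOR_RGB2HSV)
a,b=[cv2.imread(f"pics/{n}2.png") for n in("top","wrist")]
cv2.imwrite("pics/both2.png",np.hstack([cv2.resize(a[80:320,180:500],(400,300)),cv2.resize(b,(400,300))]))
E
```

```text
5.5667 [-0.3   0.07  0.07  2.02 -0.01  1.04 -0.11] [441.6  79.8 253.1] [[-0.118, 0.993, 0.006], [0.993, 0.118, 0.002], [0.001, 0.006, -1.0]]
```

View pics/both2.png

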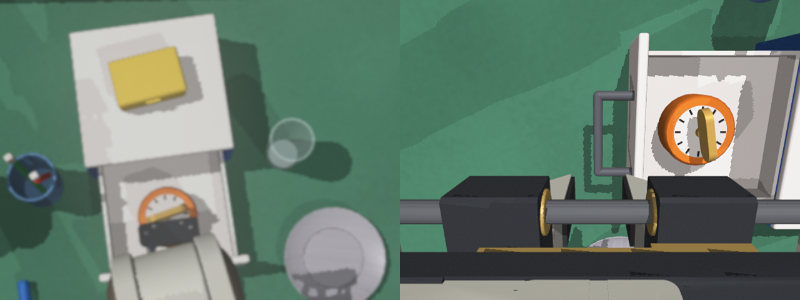

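The drawer is open, with the orange drum and brass key seen in the wrist view. In full-image pixels the key is near (490, 216), almost parallel to the drawer front and slightly tilted.

```bash
cat > key.py <<'E'
from h import *
def key(f):
    c=dict(np.load(f));P=cloud(c)
    # brass wing by colour, height from depth, top face near 92
    hsv=cv2.cvtColor(c["color"],cv2.COLOR_RGB2HSV)
    m=(hsv[...,0]>14)&(hsv[...,0]<28)&(hsv[...,1]>70)&(hsv[...,2]>60)&(P[...,2]>60)&(P[...,2]<98)&(P[...,0]<650)
    n,l,st,ce=cv2.connectedComponentsWithStats(m.astype(np.uint8))
    i=1+np.argmax(st[1:,4]);mm=l==i;q=P[mm];print(f,st[i],"z",np.percentile(q[:,2],[2,25,50,75,98]).round(1))
    t=q[q[:,2]>88.5];print("top n",len(t),t.mean(0).round(1),cv2.minAreaRect(t[:,:2].astype(np.float32)))
    return mm
if __name__=="__main__":
    import sys
    for f in sys.argv[1:]:key(f)
E
python3 key.py wrist2.npz top2.npz; python3 - <<'E'
from h import *
c=dict(np.load("wrist2.npz"));P=cloud(c);hsv=cv2.cvtColor(c["color"],cv2.COLOR_RGB2HSV)
m=(hsv[...,0]<13)&(hsv[...,1]>150)&(hsv[...,2]>80)&(abs(P[...,2]-52)<6)&(P[...,0]<600)
q=P[m];print("drum",len(q),np.median(q,0).round(1),cv2.minEnclosingCircle(q[:,:2].astype(np.float32)))
s=r.sense()
E
```

```text
wrist2.npz [ 474  173   34   86 2137] z [63.7 78.1 88.7 91.9 93.4]
top n 1077 [578.3  96.8  91.7] ((578.8436889648438, 96.22085571289062), (11.245782852172852, 61.252586364746094), 18.328746795654297)
top2.npz [297 243  33  15 188] z [65.4 86.6 90.2 91.9 94.4]
top n 122 [579.8  94.   91.5] ((579.6040649414062, 94.50740814208984), (9.118653297424316, 61.42693328857422), 17.974565505981445)
drum 1119 [550.3  89.9  52.4] ((578.0397338867188, 96.3193130493164), 49.131465911865234)
```

Call:
jog_arm:
  commands:
    - [[1,0,34.5,0,0],[1,0,34.5,0,0],[1,0,34.5,0,0],[1,0,34.5,0,0],[1,0,0,0,-0.1],[1,0,0,0,-0.1],[1,0,0,30,0],[1,0,0,30,0],[1,0,0,0,0],[1,0,0,0,0]]

```text
t: 6.5
tool_pos: [574.0, 94.8, 187.5]
tcp_rot: [-0.003, 0.586, 0.81, -0.003]
force: [-0.0, -0.2, 0.1]
grip_width: 90.4
grip_force: 0.0
```

```bash
python3 - <<'E'
from h import *
s=r.sense();R_=rot(s["tcp_rot"]);t=np.array(s["tool_pos"]);print(s["t"],np.round(s["qpos"],2),t.round(1),np.arctan2(R_[1,1],R_[0,1]),R_[:,2].round(3),np.round(s["wrist_torque"],3))
print("shift in tool axes to key",(R_.T@(np.array([578.4,96.3,64])-t)).round(1))
E
```

```text
6.5 [-0.25  0.39  0.05  1.77 -0.02  0.99  0.13] [574.   94.8 187.5] 0.31804759131440546 [-0.007 -0.002 -1.   ] [-0.072  0.018 -0.039]
shift in tool axes to key [-1.000e-01  5.600e+00  1.235e+02]
```

Call:
jog_arm:
  commands:
    - [[1,0,4.5,0,0],[1,0,0,25,0],[1,0,0,25,0],[1,0,0,25,0],[1,0,0,25,0],[1,0,0,22,0],[1,0,0,0,0],[1,0,0,0,0]]

```text
t: 7.17
tool_pos: [581.3, 96.8, 69.3]
tcp_rot: [-0.0, 0.586, 0.81, -0.0]
force: [1.1, 0.4, 0.4]
grip_width: 91.6
grip_force: 0.0
```

```bash
cat > st.py <<'E'
from h import *
def st(tgt=(578.4,96.3,64)):
    s=r.sense();R_=rot(s["tcp_rot"]);t=np.array(s["tool_pos"])
    print("t",round(s["t"],2),"q7",np.round(s["qpos"][6],3),"pos",t.round(1),"yaw",np.arctan2(R_[1,1],R_[0,1]).round(3),"F",np.round(s["force"],1),"T",np.round(s["wrist_torque"],3),"grip",round(s["grip_width"],1),round(s["grip_force"],1),"to key",(R_.T@(np.array(tgt)-t)).round(1))
if __name__=="__main__":st()
E
python3 st.py
```

```text
t 7.17 q7 0.133 pos [581.3  96.8  69.3] yaw 0.318 F [1.1 0.4 0.4] T [-0.102  0.015 -0.07 ] grip 91.6 0.0 to key [ 0.4 -2.9  5.3]
```

Call:
jog_arm:
  commands:
    - [[1,0,-2,3,0],[0,0,0,0,0],[0,0,0,0,0],[0,0,0,0,0],[0,0,0,0,0],[0,0,0,0,0],[0,0,0,0,0],[0,0,0,0,0]]
  force: 40

```text
t: 7.83
tool_pos: [578.9, 96.1, 65.8]
tcp_rot: [0.0, 0.586, 0.81, 0.0]
force: [-0.4, 0.3, 0.2]
grip_width: 49.9
grip_force: 0.0
```

```bash
python3 st.py
```

```text
t 7.83 q7 0.134 pos [578.9  96.1  65.8] yaw 0.318 F [-0.4  0.3  0.2] T [-0.09   0.004  0.048] grip 49.9 0.0 to key [ 0.4 -0.4  1.8]
```

Call:
jog_arm:
  commands:
    - [[0,0,0,0,0],[0,0,0,0,0],[0,0,0,0,0],[0,0,0,0,0],[0,0,0,0,0],[0,0,0,0,0]]

```text
t: 8.33
tool_pos: [578.8, 96.1, 65.6]
tcp_rot: [-0.0, 0.586, 0.81, 0.0]
force: [2.1, 0.5, -1.0]
grip_width: 9.9
grip_force: 20.6
```

```bash
python3 st.py
```

```text
t 8.33 q7 0.134 pos [578.8  96.1  65.6] yaw 0.318 F [ 2.1  0.5 -1. ] T [ 0.161 -0.55   0.021] grip 9.9 20.6 to key [ 0.4 -0.3  1.6]
```

Call:
jog_arm:
  commands:
    - [[0,0,0,0,0.07],[0,0,0,0,0.07],[0,0,0,0,0.07],[0,0,0,0,0]]

```text
t: 8.67
tool_pos: [578.8, 96.1, 65.7]
tcp_rot: [0.0, 0.669, 0.744, -0.0]
force: [0.8, 0.1, -0.1]
grip_width: 9.9
grip_force: 40.0
```

```bash
python3 st.py
```

```text
t 8.67 q7 -0.044 pos [578.8  96.1  65.7] yaw 0.106 F [ 0.8  0.1 -0.1] T [-0.126 -0.001  0.086] grip 9.9 40.0 to key [ 0.3 -0.4  1.7]
```

```bash
cat > tq.py <<'E'
from h import *
import sys
from st import st
st();n=int(sys.argv[1]) if len(sys.argv)>1 else 4
a=[]
for i in range(n):
    s=r.sense();a.append((s["wrist_torque"][2],s["tau"][6]));read_camera("wrist")
s=r.sense();a.append((s["wrist_torque"][2],s["tau"][6]))
a=np.array(a);print("Tz,tau7 mean",a.mean(0).round(3),"sd",a.std(0).round(3))
E
python3 tq.py 6
```

```text
t 8.67 q7 -0.044 pos [578.8  96.1  65.7] yaw 0.106 F [ 0.8  0.1 -0.1] T [-0.126 -0.001  0.086] grip 9.9 40.0 to key [ 0.3 -0.4  1.7]
Tz,tau7 mean [ 0.111 -0.324] sd [0.033 0.298]
```

Call:
jog_arm:
  commands:
    - [[0,0,0,0,0.07],[0,0,0,0,0.07],[0,0,0,0,0.06],[0,0,0,0,0]]

```text
t: 9.3
tool_pos: [578.7, 96.1, 65.7]
tcp_rot: [-0.0, 0.739, 0.673, -0.0]
force: [-0.2, -0.4, -0.0]
grip_width: 9.3
grip_force: 40.0
```

```bash
python3 tq.py 6
```

```text
t 9.3 q7 -0.211 pos [578.7  96.1  65.7] yaw -0.093 F [-0.2 -0.4 -0. ] T [-0.18   0.085  0.116] grip 9.3 40.0 to key [ 0.2 -0.3  1.7]
Tz,tau7 mean [ 0.141 -0.301] sd [0.022 0.263]
```

Call:
jog_arm:
  commands:
    - [[0,0,0,0,0.08],[0,0,0,0,0.08],[0,0,0,0,0.08],[0,0,0,0,0.08],[0,0,0,0,0.08],[0,0,0,0,0.08],[0,0,0,0,0]]

```text
t: 10.18
tool_pos: [578.6, 96.1, 65.7]
tcp_rot: [-0.0, 0.878, 0.478, -0.0]
force: [-1.1, 0.2, 0.9]
grip_width: 9.7
grip_force: 40.0
```

```bash
python3 tq.py 6
```

```text
t 10.18 q7 -0.612 pos [578.6  96.1  65.7] yaw -0.574 F [-1.1  0.2  0.9] T [-0.142  0.316  0.163] grip 9.7 40.0 to key [ 0.1 -0.3  1.7]
Tz,tau7 mean [ 0.145 -0.356] sd [0.024 0.34 ]
```

Call:
jog_arm:
  commands:
    - [[0,0,0,0,0.08],[0,0,0,0,0.08],[0,0,0,0,0.08],[0,0,0,0,0.08],[0,0,0,0,0.08],[0,0,0,0,0.08],[0,0,0,0,0]]

```text
t: 11.07
tool_pos: [578.8, 96.3, 65.7]
tcp_rot: [-0.0, 0.967, 0.256, -0.0]
force: [-1.7, 0.6, 1.0]
grip_width: 9.6
grip_force: 40.0
```

```bash
python3 tq.py 6
```

```text
t 11.07 q7 -1.011 pos [578.8  96.3  65.7] yaw -1.054 F [-1.7  0.6  1. ] T [-0.057  0.45   0.114] grip 9.6 40.0 to key [-0.3 -0.2  1.7]
Tz,tau7 mean [ 0.144 -0.36 ] sd [0.032 0.339]
```

Call:
jog_arm:
  commands:
    - [[0,0,0,0,0.08],[0,0,0,0,0.08],[0,0,0,0,0.08],[0,0,0,0,0.08],[0,0,0,0,0.08],[0,0,0,0,0]]

```text
t: 11.87
tool_pos: [578.8, 96.4, 65.7]
tcp_rot: [-0.0, 0.998, 0.059, -0.0]
force: [-2.2, 0.8, 0.8]
grip_width: 9.7
grip_force: 40.0
```

```bash
python3 tq.py 7
```

```text
t 11.87 q7 -1.343 pos [578.8  96.4  65.7] yaw -1.454 F [-2.2  0.8  0.8] T [0.073 0.453 0.149] grip 9.7 40.0 to key [-0.4  0.   1.7]
Tz,tau7 mean [ 0.152 -0.335] sd [0.019 0.326]
```

Call:
jog_arm:
  commands:
    - [[0,0,0,0,0.08],[0,0,0,0,0.08],[0,0,0,0,0.08],[0,0,0,0,0.08],[0,0,0,0,0.08],[0,0,0,0,0]]

```text
t: 12.72
tool_pos: [578.8, 96.5, 65.7]
tcp_rot: [-0.0, 0.99, -0.141, -0.0]
force: [-1.3, 2.3, 0.5]
grip_width: 10.1
grip_force: 40.0
```

```bash
python3 tq.py 7
```

```text
t 12.72 q7 -1.674 pos [578.8  96.5  65.7] yaw -1.854 F [-1.3  2.3  0.5] T [0.456 0.507 0.178] grip 10.1 40.0 to key [-0.4  0.3  1.7]
Tz,tau7 mean [ 0.173 -0.341] sd [0.037 0.325]
```

Call:
jog_arm:
  commands:
    - [[0,0,0,0,0.08],[0,0,0,0,0.08],[0,0,0,0,0.08],[0,0,0,0,0]]

```text
t: 13.4
tool_pos: [578.8, 96.6, 65.7]
tcp_rot: [-0.0, 0.966, -0.258, -0.0]
force: [-2.1, 3.8, 0.8]
grip_width: 9.9
grip_force: 40.0
```

```bash
python3 tq.py 7
```

```text
t 13.4 q7 -1.872 pos [578.8  96.6  65.7] yaw -2.094 F [-2.1  3.8  0.8] T [0.796 0.426 0.174] grip 9.9 40.0 to key [-0.2  0.5  1.7]
Tz,tau7 mean [ 0.144 -0.344] sd [0.022 0.325]
```

Call:
jog_arm:
  commands:
    - [[0,0,0,0,0.08],[0,0,0,0,0.08],[0,0,0,0,0.08],[0,0,0,0,0.08],[0,0,0,0,0]]

```text
t: 14.17
tool_pos: [578.9, 96.6, 65.7]
tcp_rot: [-0.0, 0.912, -0.409, -0.0]
force: [-0.7, 5.2, -0.5]
grip_width: 9.9
grip_force: 40.0
```

```bash
python3 tq.py 7
```

```text
t 14.17 q7 -2.138 pos [578.9  96.6  65.7] yaw -2.414 F [-0.7  5.2 -0.5] T [1.181 0.349 0.137] grip 9.9 40.0 to key [-0.1  0.6  1.7]
Tz,tau7 mean [ 0.159 -0.347] sd [0.04  0.331]
```

Call:
jog_arm:
  commands:
    - [[1,0,0,0,0],[1,0,0,0,0],[1,0,0,0,0],[1,0,0,0,0],[1,0,0,0,0],[1,0,0,0,0],[1,0,0,0,0],[1,0,0,0,0],[1,0,0,0,0],[1,0,0,0,0]]

```text
t: 15.35
tool_pos: [578.8, 96.1, 65.7]
tcp_rot: [0.0, 0.913, -0.408, -0.0]
force: [-0.2, 0.6, -0.0]
grip_width: 71.9
grip_force: 0.0
```

```bash
python3 tq.py 7
```

```text
t 15.35 q7 -2.135 pos [578.8  96.1  65.7] yaw -2.412 F [-0.2  0.6 -0. ] T [0.03  0.212 0.003] grip 71.9 0.0 to key [-0.4  0.2  1.7]
Tz,tau7 mean [-0.017  0.   ] sd [0.021 0.   ]
```

Call:
jog_arm:
  commands:
    - [[1,0,0,0,0],[1,0,0,0,0],[1,0,0,0,0],[1,0,0,0,-0.12],[1,0,0,0,-0.12],[1,0,0,0,-0.12],[1,0,0,0,-0.12],[1,0,0,0,-0.12],[1,0,0,0,-0.12],[1,0,0,0,-0.12]]

```text
t: 16.53
tool_pos: [578.9, 95.9, 65.8]
tcp_rot: [0.0, 1.0, 0.002, 0.0]
force: [0.0, 0.3, -0.3]
grip_width: 91.8
grip_force: 0.0
```

Call:
jog_arm:
  commands:
    - [[1,0,0,0,-0.12],[1,0,0,0,-0.12],[1,0,0,0,-0.12],[1,0,0,0,-0.12],[1,0,0,0,-0.12],[1,0,0,0,-0.12],[1,0,0,0,-0.12],[1,0,0,0,-0.12],[1,0,0,0,-0.12],[1,0,0,0,-0.12]]

```text
t: 17.37
tool_pos: [578.9, 95.8, 65.7]
tcp_rot: [0.0, 0.824, 0.567, -0.0]
force: [0.1, -0.1, 0.0]
grip_width: 92.1
grip_force: 0.0
```

Call:
jog_arm:
  commands:
    - [[1,0,0,0,-0.12],[1,0,0,0,-0.12],[1,0,0,0,-0.12],[1,0,0,0,-0.12],[1,0,0,0,-0.12],[1,0,0,0,-0.12],[1,0,0,0,-0.12],[1,0,0,0,-0.12],[1,0,0,0,-0.12],[1,0,0,0,-0.12]]

```text
t: 18.2
tool_pos: [578.9, 95.7, 65.7]
tcp_rot: [0.0, 0.36, 0.933, -0.0]
force: [-0.3, 0.2, -0.8]
grip_width: 91.4
grip_force: 0.0
```

```bash
python3 st.py; python3 - <<'E'
from h import *
c=cam("wrist");np.savez("w3.npz",**{k:c[k] for k in("color","z_map","K","R","p")});save(c,"w3")
c=cam("top");np.savez("t3.npz",**{k:c[k] for k in("color","z_map","K","R","p")})
E
python3 key.py w3.npz t3.npz
```

```text
t 18.2 q7 0.567 pos [578.9  95.7  65.7] yaw 0.834 F [-0.3  0.2 -0.8] T [-0.063  0.016  0.027] grip 91.4 0.0 to key [0.7 0.1 1.7]
w3.npz [ 303  225   34   94 2835] z [75.5 88.2 91.5 92.3 93.2]
top n 2100 [566.2 108.1  91.7] ((566.1046752929688, 108.16381072998047), (9.873908996582031, 26.084592819213867), 47.455711364746094)
t3.npz [207 226   1   1   1] z [75.4 75.4 75.4 75.4 75.4]
top n 0 [nan nan nan] ((0.0, 0.0), (0.0, 0.0), 0.0)key.py:9: RuntimeWarning: Mean of empty slice.
  t=q[q[:,2]>88.5];print("top n",len(t),t.mean(0).round(1),cv2.minAreaRect(t[:,:2].astype(np.float32)))
  ret = um.true_divide(
```

Call:
jog_arm:
  commands:
    - [[0,0,0,0,0],[0,0,0,0,0],[0,0,0,0,0],[0,0,0,0,0],[0,0,0,0,0],[0,0,0,0,0],[0,0,0,0,0],[0,0,0,0,0],[0,0,0,0,0],[0,0,0,0,0]]

```text
t: 19.13
tool_pos: [578.8, 96.0, 65.7]
tcp_rot: [-0.0, 0.363, 0.932, 0.0]
force: [0.3, 0.0, 0.4]
grip_width: 29.4
grip_force: 0.0
```

Call:
jog_arm:
  commands:
    - [[0,0,0,0,0],[0,0,0,0,0],[0,0,0,0,0],[0,0,0,0,0],[0,0,0,0,0]]

```text
t: 19.55
tool_pos: [578.9, 96.4, 65.7]
tcp_rot: [0.0, 0.363, 0.932, 0.0]
force: [0.3, 0.4, -1.2]
grip_width: 9.8
grip_force: 40.0
```

Call:
jog_arm:
  commands:
    - [[0,0,0,0,0.08],[0,0,0,0,0.08],[0,0,0,0,0.08],[0,0,0,0,0.08],[0,0,0,0,0]]

```text
t: 19.97
tool_pos: [578.9, 96.3, 65.7]
tcp_rot: [0.0, 0.508, 0.862, 0.0]
force: [0.2, 0.1, 0.4]
grip_width: 10.0
grip_force: 40.0
```

```bash
python3 tq.py 8
```

```text
t 19.97 q7 0.29 pos [578.9  96.3  65.7] yaw 0.506 F [0.2 0.1 0.4] T [ 0.051 -0.096  0.137] grip 10.0 40.0 to key [ 0.2 -0.4  1.7]
Tz,tau7 mean [ 0.149 -0.331] sd [0.026 0.317]
```

Call:
jog_arm:
  commands:
    - [[0,0,0,0,0.08],[0,0,0,0,0.08],[0,0,0,0,0.08],[0,0,0,0,0]]

```text
t: 20.7
tool_pos: [578.9, 96.3, 65.7]
tcp_rot: [-0.0, 0.607, 0.795, 0.0]
force: [0.5, 1.7, -0.4]
grip_width: 9.9
grip_force: 40.0
```

```bash
python3 tq.py 6
```

```text
t 20.7 q7 0.089 pos [578.9  96.3  65.7] yaw 0.266 F [ 0.5  1.7 -0.4] T [ 0.211 -0.091  0.207] grip 9.9 40.0 to key [ 0.2 -0.4  1.7]
Tz,tau7 mean [ 0.167 -0.385] sd [0.019 0.342]
```

Call:
jog_arm:
  commands:
    - [[0,0,0,0,0.08],[0,0,0,0,0.08],[0,0,0,0,0.08],[0,0,0,0,0]]

```text
t: 21.33
tool_pos: [578.8, 96.3, 65.7]
tcp_rot: [-0.0, 0.698, 0.716, 0.0]
force: [0.8, 2.9, 0.2]
grip_width: 9.9
grip_force: 40.0
```

```bash
python3 tq.py 6
```

```text
t 21.33 q7 -0.112 pos [578.8  96.3  65.7] yaw 0.026 F [0.8 2.9 0.2] T [ 0.288 -0.03   0.158] grip 9.9 40.0 to key [ 0.  -0.4  1.7]
Tz,tau7 mean [ 0.167 -0.386] sd [0.032 0.342]
```

Call:
jog_arm:
  commands:
    - [[0,0,0,0,0.08],[0,0,0,0,0.08],[0,0,0,0,0.08],[0,0,0,0,0]]

```text
t: 21.97
tool_pos: [578.8, 96.2, 65.7]
tcp_rot: [-0.0, 0.779, 0.628, -0.0]
force: [0.1, 2.2, -0.6]
grip_width: 9.9
grip_force: 40.0
```

```bash
python3 tq.py 4
```

```text
t 21.97 q7 -0.312 pos [578.8  96.2  65.7] yaw -0.214 F [ 0.1  2.2 -0.6] T [0.41  0.025 0.189] grip 9.9 40.0 to key [-0.  -0.4  1.7]
Tz,tau7 mean [ 0.17  -0.485] sd [0.032 0.361]
```

Call:
jog_arm:
  commands:
    - [[0,0,0,0,0.08],[0,0,0,0,0.08],[0,0,0,0,0.08],[0,0,0,0,0]]

```text
t: 22.5
tool_pos: [578.8, 96.2, 65.7]
tcp_rot: [-0.0, 0.848, 0.53, -0.0]
force: [-0.1, 2.2, 0.8]
grip_width: 9.5
grip_force: 40.0
```

```bash
python3 tq.py 4
```

```text
t 22.5 q7 -0.512 pos [578.8  96.2  65.7] yaw -0.453 F [-0.1  2.2  0.8] T [0.543 0.048 0.148] grip 9.5 40.0 to key [-0.1 -0.4  1.7]
Tz,tau7 mean [ 0.178 -0.484] sd [0.02  0.362]
```

Call:
jog_arm:
  commands:
    - [[0,0,0,0,0.07],[0,0,0,0,0.07],[0,0,0,0,0.07],[0,0,0,0,0]]

```text
t: 23.03
tool_pos: [578.8, 96.2, 65.7]
tcp_rot: [-0.0, 0.899, 0.439, -0.0]
force: [0.0, 2.8, -0.4]
grip_width: 9.6
grip_force: 40.0
```

```bash
python3 tq.py 4
```

```text
t 23.03 q7 -0.687 pos [578.8  96.2  65.7] yaw -0.663 F [ 0.   2.8 -0.4] T [0.553 0.19  0.228] grip 9.6 40.0 to key [-0.2 -0.3  1.7]
Tz,tau7 mean [ 0.175 -0.447] sd [0.035 0.317]
```

Call:
jog_arm:
  commands:
    - [[0,0,0,0,0.07],[0,0,0,0,0.07],[0,0,0,0,0.07],[0,0,0,0,0]]

```text
t: 23.57
tool_pos: [578.7, 96.3, 65.7]
tcp_rot: [-0.0, 0.94, 0.342, -0.0]
force: [-0.3, 3.0, -0.1]
grip_width: 10.4
grip_force: 40.0
```

```bash
python3 tq.py 4
```

```text
t 23.57 q7 -0.862 pos [578.7  96.3  65.7] yaw -0.873 F [-0.3  3.  -0.1] T [0.664 0.237 0.135] grip 10.4 40.0 to key [-0.2 -0.2  1.7]
Tz,tau7 mean [ 0.197 -0.45 ] sd [0.045 0.316]
```

Call:
jog_arm:
  commands:
    - [[0,0,0,0,0.07],[0,0,0,0,0.07],[0,0,0,0,0.06],[0,0,0,0,0]]

```text
t: 24.1
tool_pos: [578.7, 96.3, 65.7]
tcp_rot: [-0.0, 0.969, 0.247, -0.0]
force: [-1.1, 4.2, 1.0]
grip_width: 9.6
grip_force: 40.0
```

```bash
python3 tq.py 4
```

```text
t 24.1 q7 -1.027 pos [578.7  96.3  65.7] yaw -1.072 F [-1.1  4.2  1. ] T [0.794 0.361 0.214] grip 9.6 40.0 to key [-0.2 -0.2  1.7]
Tz,tau7 mean [ 0.164 -0.419] sd [0.027 0.279]
```

Call:
jog_arm:
  commands:
    - [[0,0,0,0,0.07],[0,0,0,0,0.07],[0,0,0,0,0.06],[0,0,0,0,0]]

```text
t: 24.63
tool_pos: [578.7, 96.3, 65.7]
tcp_rot: [-0.0, 0.989, 0.149, -0.0]
force: [-0.4, 4.4, 2.7]
grip_width: 9.6
grip_force: 40.0
```

```bash
python3 tq.py 4
```

```text
t 24.63 q7 -1.193 pos [578.7  96.3  65.7] yaw -1.273 F [-0.4  4.4  2.7] T [0.913 0.378 0.206] grip 9.6 40.0 to key [-0.3 -0.1  1.7]
Tz,tau7 mean [ 0.188 -0.422] sd [0.015 0.278]
```

Call:
jog_arm:
  commands:
    - [[0,0,0,0,0.07],[0,0,0,0,0.07],[0,0,0,0,0.06],[0,0,0,0,0]]

```text
t: 25.17
tool_pos: [578.7, 96.3, 65.7]
tcp_rot: [-0.0, 0.999, 0.049, -0.0]
force: [-1.2, 4.5, 1.8]
grip_width: 9.6
grip_force: 40.0
```

```bash
python3 tq.py 4
```

```text
t 25.17 q7 -1.359 pos [578.7  96.3  65.7] yaw -1.473 F [-1.2  4.5  1.8] T [0.941 0.492 0.214] grip 9.6 40.0 to key [-0.3 -0.   1.7]
Tz,tau7 mean [ 0.182 -0.418] sd [0.027 0.294]
```

Call:
jog_arm:
  commands:
    - [[0,0,0,0,0.06],[0,0,0,0,0.06],[0,0,0,0,0.06],[0,0,0,0,0]]

```text
t: 25.7
tool_pos: [578.7, 96.3, 65.7]
tcp_rot: [-0.0, 0.999, -0.04, -0.0]
force: [-1.3, 4.9, 2.1]
grip_width: 9.3
grip_force: 40.0
```

```bash
python3 tq.py 4
```

```text
t 25.7 q7 -1.507 pos [578.7  96.3  65.7] yaw -1.652 F [-1.3  4.9  2.1] T [1.06  0.548 0.186] grip 9.3 40.0 to key [-0.3  0.1  1.7]
Tz,tau7 mean [ 0.167 -0.409] sd [0.029 0.272]
```

Call:
jog_arm:
  commands:
    - [[0,0,0,0,0.07],[0,0,0,0,0.07],[0,0,0,0,0.06],[0,0,0,0,0]]

```text
t: 26.23
tool_pos: [578.7, 96.3, 65.7]
tcp_rot: [-0.0, 0.99, -0.14, -0.0]
force: [-1.5, 5.7, 2.3]
grip_width: 9.9
grip_force: 40.0
```

```bash
python3 tq.py 4
```

```text
t 26.23 q7 -1.672 pos [578.7  96.3  65.7] yaw -1.851 F [-1.5  5.7  2.3] T [1.101 0.512 0.231] grip 9.9 40.0 to key [-0.3  0.1  1.7]
Tz,tau7 mean [ 0.231 -0.41 ] sd [0.016 0.272]
```

Call:
jog_arm:
  commands:
    - [[0,0,0,0,0.06],[0,0,0,0,0]]

```text
t: 26.6
tool_pos: [578.7, 96.3, 65.7]
tcp_rot: [-0.0, 0.986, -0.169, -0.0]
force: [-0.7, 4.6, 0.6]
grip_width: 9.7
grip_force: 40.0
```

```bash
python3 tq.py 4
```

```text
t 26.6 q7 -1.721 pos [578.7  96.3  65.7] yaw -1.91 F [-0.7  4.6  0.6] T [1.13  0.567 0.191] grip 9.7 40.0 to key [-0.3  0.1  1.7]
Tz,tau7 mean [ 0.207 -0.374] sd [0.03  0.216]
```

Call:
jog_arm:
  commands:
    - [[0,0,0,0,0.06],[0,0,0,0,0.06],[0,0,0,0,0]]

```text
t: 27.05
tool_pos: [578.7, 96.3, 65.7]
tcp_rot: [-0.0, 0.974, -0.228, -0.0]
force: [-1.0, 5.2, 2.3]
grip_width: 9.7
grip_force: 40.0
```

```bash
python3 tq.py 3
```

```text
t 27.05 q7 -1.82 pos [578.7  96.3  65.7] yaw -2.03 F [-1.   5.2  2.3] T [1.145 0.573 0.209] grip 9.7 40.0 to key [-0.3  0.2  1.7]
Tz,tau7 mean [ 0.205 -0.45 ] sd [0.013 0.259]
```

Call:
jog_arm:
  commands:
    - [[0,0,0,0,0.06],[0,0,0,0,0.06],[0,0,0,0,0.03],[0,0,0,0,0]]

```text
t: 27.53
tool_pos: [578.8, 96.4, 65.7]
tcp_rot: [-0.0, 0.954, -0.299, -0.0]
force: [-1.8, 4.8, 2.2]
grip_width: 9.3
grip_force: 40.0
```

```bash
python3 tq.py 3
```

```text
t 27.53 q7 -1.943 pos [578.8  96.4  65.7] yaw -2.179 F [-1.8  4.8  2.2] T [1.167 0.513 0.158] grip 9.3 40.0 to key [-0.2  0.3  1.7]
Tz,tau7 mean [ 0.189 -0.34 ] sd [0.019 0.148]
```

Call:
jog_arm:
  commands:
    - [[0,0,0,0,0.06],[0,0,0,0,0.06],[0,0,0,0,0.06],[0,0,0,0,0]]

```text
t: 28.02
tool_pos: [578.8, 96.4, 65.7]
tcp_rot: [-0.0, 0.923, -0.384, -0.0]
force: [-1.8, 5.5, 2.2]
grip_width: 9.9
grip_force: 40.0
```

```bash
python3 tq.py 3
```

```text
t 28.02 q7 -2.093 pos [578.8  96.4  65.7] yaw -2.36 F [-1.8  5.5  2.2] T [1.158 0.484 0.256] grip 9.9 40.0 to key [-0.2  0.3  1.7]
Tz,tau7 mean [ 0.241 -0.531] sd [0.034 0.263]
```

Call:
jog_arm:
  commands:
    - [[0,0,0,0,0.06],[0,0,0,0,0],[0,0,0,0,0]]

```text
t: 28.42
tool_pos: [578.8, 96.4, 65.7]
tcp_rot: [-0.0, 0.912, -0.41, -0.0]
force: [-2.0, 6.2, 2.2]
grip_width: 9.5
grip_force: 40.1
```

```bash
python3 tq.py 4
```

```text
t 28.42 q7 -2.14 pos [578.8  96.4  65.7] yaw -2.416 F [-2.   6.2  2.2] T [1.216 0.421 0.337] grip 9.5 40.1 to key [-0.2  0.4  1.7]
Tz,tau7 mean [ 0.344 -0.383] sd [0.019 0.039]
```

Call:
jog_arm:
  commands:
    - [[0,0,0,0,-0.05],[0,0,0,0,-0.05],[0,0,0,0,0]]

```text
t: 28.87
tool_pos: [578.7, 96.4, 65.7]
tcp_rot: [-0.0, 0.932, -0.363, -0.0]
force: [-2.1, 5.6, 0.9]
grip_width: 9.6
grip_force: 40.0
```

```bash
python3 tq.py 5
```

```text
t 28.87 q7 -2.055 pos [578.7  96.4  65.7] yaw -2.314 F [-2.1  5.6  0.9] T [1.229 0.49  0.196] grip 9.6 40.0 to key [-0.2  0.3  1.7]
Tz,tau7 mean [ 0.217 -0.074] sd [0.021 0.198]
```

Call:
jog_arm:
  commands:
    - [[1,0,0,0,0],[1,0,0,0,0],[1,0,0,0,0],[1,0,0,0,0],[1,0,0,0,0],[1,0,0,0,0],[1,0,0,0,0],[1,0,0,0,0],[1,0,0,0,0],[1,0,0,0,0]]

```text
t: 29.95
tool_pos: [578.9, 96.1, 65.7]
tcp_rot: [0.0, 0.93, -0.367, 0.0]
force: [-0.2, 0.1, 0.4]
grip_width: 71.8
grip_force: 0.0
```

```bash
python3 - <<'E'
from h import *
c=cam("wrist");np.savez("w4.npz",**{k:c[k] for k in("color","z_map","K","R","p")});save(c,"w4")
E
python3 key.py w4.npz; python3 st.py
```

```text
w4.npz [ 288  226   46   93 3008] z [64.4 87.  91.3 92.3 93.3]
top n 2057 [594.9  85.   91.8] ((594.3169555664062, 85.610107421875), (10.126748085021973, 26.104846954345703), 55.69969940185547)
t 30.0 q7 -2.062 pos [578.8  96.1  65.7] yaw -2.322 F [ 0.3 -0.1 -0.3] T [ 0.077  0.202 -0.016] grip 76.0 0.0 to key [-0.5  0.1  1.7]
```

Call:
jog_arm:
  commands:
    - [[1,0,0,0,0],[1,0,0,-15,0],[1,0,0,-30,0],[1,0,0,-30,0],[1,0,0,-35,0],[1,0,0,-35,0],[1,0,0,-35,0],[1,0,0,0,-0.12],[1,0,0,0,-0.12],[1,0,0,0,-0.12]]

```text
t: 30.83
tool_pos: [579.3, 96.0, 247.9]
tcp_rot: [-0.001, 0.981, -0.192, 0.001]
force: [0.5, -0.1, -0.6]
grip_width: 91.7
grip_force: 0.0
```

Call:
jog_arm:
  commands:
    - [[0.33,0,0,0,-0.12],[0.33,0,0,0,-0.12],[0.33,0,0,0,-0.12],[0.33,0,0,0,-0.12],[0.33,0,0,0,-0.12],[0.33,0,0,0,-0.12],[0.33,0,0,0,-0.12],[0.33,0,0,0,-0.12],[0.33,0,0,0,-0.12],[0.33,0,0,0,-0.12]]

```text
t: 31.67
tool_pos: [578.9, 95.5, 246.9]
tcp_rot: [0.0, 0.918, 0.396, 0.0]
force: [-0.5, 0.4, -0.4]
grip_width: 31.6
grip_force: 0.0
```

Call:
jog_arm:
  commands:
    - [[0.33,0,0,0,-0.12],[0.33,0,0,0,-0.12],[0.33,0,0,0,-0.12],[0.33,0,0,0,-0.12],[0.33,0,0,0,-0.12],[0.33,0,0,0,-0.12],[0.33,0,0,0,-0.12],[0.33,0,0,0,-0.04],[0.33,0,0,0,0],[0.33,0,0,0,0]]

```text
t: 32.5
tool_pos: [579.0, 95.5, 246.6]
tcp_rot: [0.0, 0.665, 0.747, 0.0]
force: [0.6, 0.9, 0.5]
grip_width: 30.2
grip_force: 0.0
```

```bash
python3 - <<'E'
from h import *
from st import st
st((441,79.6,62))
c=cam("wrist");np.savez("w5.npz",**{k:c[k] for k in("color","z_map","K","R","p")});save(c,"w5")
E
python3 key.py w5.npz
```

```text
t 32.5 q7 0.021 pos [579.   95.5 246.6] yaw 0.116 F [0.6 0.9 0.5] T [-0.088  0.045 -0.002] grip 30.2 0.0 to key [ 1.000e-01 -1.391e+02  1.845e+02]
w5.npz [ 280  184   74   66 1546] z [64.5 85.7 91.3 92.3 93.4]
top n 1047 [578.9  96.3  91.8] ((579.2468872070312, 95.84756469726562), (10.352006912231445, 61.57721710205078), 55.848148345947266)
```

View pics/w5.png

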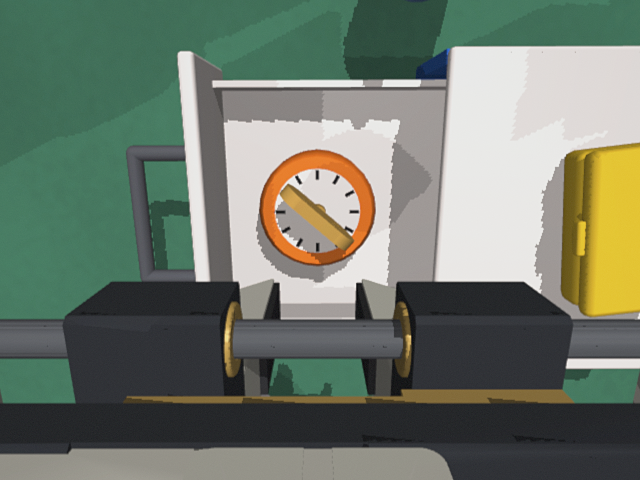

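The wrist view shows the key at about (317, 215), holding its angle with the drawer still open, and the handle bar at u≈139, v 147–280, where I let go of it.

Call:
jog_arm:
  commands:
    - [[0.33,0,-35,0,0],[0.33,0,-35,0,0],[0.33,0,-35,0,0],[0.33,0,-34,0,0],[0.33,0,0,30,0],[0.33,0,0,30,0],[0.33,0,0,0,0],[0.33,0,0,0,0]]

```text
t: 33.22
tool_pos: [439.8, 79.3, 185.4]
tcp_rot: [-0.001, 0.665, 0.747, -0.001]
force: [0.7, 0.5, -0.2]
grip_width: 30.7
grip_force: 0.0
```

```bash
python3 - <<'E'
from h import *
from st import st
st((441,79.6,62))
c=dict(np.load("w5.npz"));P=cloud(c)
for v in(190,210,230):
    q=P[v,132:150];q=q[(q[:,2]>79.5)];print(q.mean(0).round(1),(q[:,:2]@[.993,.117]).mean().round(1))
E
```

```text
t 33.22 q7 -0.05 pos [439.8  79.3 185.4] yaw 0.117 F [ 0.7  0.5 -0.2] T [-0.125  0.078  0.028] grip 30.7 0.0 to key [  0.3   1.6 123.4]
[439.1 101.8  81.1] 448.0
[440.7  86.2  80.9] 447.7
[441.6  70.1  80.6] 446.7
```

Call:
jog_arm:
  commands:
    - [[0.33,0,1.5,0,0],[0.33,0,0,25,0],[0.33,0,0,25,0],[0.33,0,0,25,0],[0.33,0,0,25,0],[0.33,0,0,20,0],[0.33,0,0,0,0],[0.33,0,0,0,0]]

```text
t: 33.88
tool_pos: [443.1, 79.8, 66.1]
tcp_rot: [-0.0, 0.664, 0.747, -0.0]
force: [0.1, 0.0, -0.2]
grip_width: 30.4
grip_force: 0.0
```

Call:
jog_arm:
  commands:
    - [[0,0,0,0,0],[0,0,0,0,0],[0,0,0,0,0],[0,0,0,0,0],[0,0,0,0,0]]
  force: 25

```text
t: 34.3
tool_pos: [443.1, 80.2, 66.9]
tcp_rot: [0.0, 0.664, 0.748, 0.001]
force: [-1.9, -0.9, 6.3]
grip_width: 11.1
grip_force: 25.0
```

Call:
jog_arm:
  commands:
    - [[0,0,10,0,0],[0,0,18,0,0],[0,0,18,0,0],[0,0,18,0,0],[0,0,18,0,0],[0,0,18,0,0],[0,0,18,0,0],[0,0,18,0,0],[0,0,14,0,0],[0,0,8,0,0]]

```text
t: 35.13
tool_pos: [601.7, 99.1, 66.9]
tcp_rot: [0.001, 0.664, 0.748, 0.001]
force: [-1.7, -0.1, 8.1]
grip_width: 10.9
grip_force: 25.0
```

```bash
python3 - <<'E'
from st import st
st((610.2,99,62.4))
E
```

```text
t 35.13 q7 0.098 pos [601.7  99.1  66.9] yaw 0.118 F [-1.7 -0.1  8.1] T [ 0.005  0.427 -0.017] grip 10.9 25.0 to key [-1.1  8.5  4.6]
```

Call:
jog_arm:
  commands:
    - [[0,0,4,0,0],[0,0,3,0,0],[0,0,2,0,0],[0,0,0,0,0],[0,0,0,0,0]]

```text
t: 35.55
tool_pos: [609.3, 100.1, 67.0]
tcp_rot: [0.001, 0.664, 0.748, 0.001]
force: [1.2, 0.4, 4.9]
grip_width: 10.9
grip_force: 25.0
```

```bash
python3 - <<'E'
from st import st
st((610.2,99,62.4))
E
```

```text
t 35.55 q7 0.099 pos [609.3 100.1  67. ] yaw 0.118 F [1.2 0.4 4.9] T [ 0.066 -0.138 -0.033] grip 10.9 25.0 to key [-1.2  0.8  4.6]
```

Call:
jog_arm:
  commands:
    - [[0,0,1.5,0,0],[0,0,1.5,0,0],[0,0,0,0,0],[0,0,0,0,0]]

```text
t: 35.88
tool_pos: [610.1, 100.2, 66.9]
tcp_rot: [-0.001, 0.664, 0.748, -0.0]
force: [-4.7, 0.1, 11.8]
grip_width: 11.0
grip_force: 25.0
```

Call:
jog_arm:
  commands:
    - [[0,0,1,0,0],[0,0,0,0,0],[0.3,0,0,0,0],[0.3,0,0,0,0],[0.3,0,0,0,0],[0.3,0,0,0,0]]

```text
t: 36.38
tool_pos: [612.0, 99.9, 65.5]
tcp_rot: [-0.0, 0.664, 0.748, -0.0]
force: [-1.3, -0.4, 1.0]
grip_width: 27.2
grip_force: 0.0
```

```bash
python3 st.py
```

```text
t 36.38 q7 0.099 pos [612.   99.9  65.5] yaw 0.118 F [-1.3 -0.4  1. ] T [-0.069  0.07  -0.007] grip 27.2 0.0 to key [  0.4 -33.7   1.5]
```

Call:
jog_arm:
  commands:
    - [[0.3,0,-2,0,0],[0.3,0,0,-15,0],[0.3,0,0,-25,0],[0.3,0,0,-35,0],[0.3,0,0,-35,0],[0.3,0,0,-35,0],[0.3,0,0,-15,0],[0.3,0,0,0,0],[0.3,0,0,0,0]]

```text
t: 37.13
tool_pos: [610.6, 99.9, 226.6]
tcp_rot: [0.001, 0.664, 0.748, 0.001]
force: [0.1, 0.1, -0.4]
grip_width: 27.7
grip_force: 0.0
```

```bash
python3 - <<'E'
from h import *
from st import st
st()
c=cam("wrist");save(c,"w6");P=cloud(c);e=np.array([.993,.117])
m=(P[...,2]>79.5)&(P[...,2]<83)&(P[...,1]>60)&(P[...,1]<150)&(P[...,0]<640)&(c["color"].max(-1)<130)
print("bar e",np.percentile(P[m][:,:2]@e,[10,50,90]).round(1),m.sum())
q=P[100];k=(q[:,2]>94)&(q[:,2]<110);d=(q[k][:,:2]@e);print("front",np.sort(d)[:3],"ref 663")
a=cam("top");save(a,"t6")
o=cv2.imread("pics/top0.png");cv2.imwrite("pics/cmp6.png",np.hstack([cv2.resize(c["color"][...,::-1],(400,300)),cv2.resize(a["color"][...,::-1],(400,300))]))
E
```

```text
t 37.13 q7 0.041 pos [610.6  99.9 226.6] yaw 0.118 F [ 0.1  0.1 -0.4] T [-0.137  0.001 -0.006] grip 27.7 0.0 to key [  0.2 -32.8 162.6]
bar e [614.8 618.5 623.5] 1500
front [662.8619353  663.41146516 663.96364501] ref 663
```

View pics/cmp6.png

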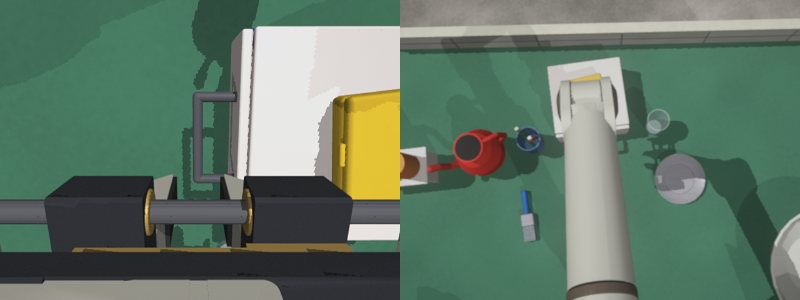

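The drawer is shut: its front face (663 mm along the cabinet's axis) and the handle bar (618.5 mm) match the readings from before it was opened. Nothing else in view has moved, and the gripper is clear.

```bash
python3 -c "
from rig import workorder
print(workorder.hand_in())"
```

```text
the job is handed in; nothing more can be done
None
```

I opened the drawer, wound the timer until the key came firm at its stop and eased it off, then pushed the drawer fully shut; the other things look unmoved, and the job is handed in (no verdict was returned).

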